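# Lift a beaker off its cork mat with a sliding-jaw vessel lifter and hold it level

## Robot

A 6-joint arm with a two-finger parallel gripper is mounted at the origin on a cart in front of the work surface, level with it; the furniture and walls round the work are solid. World frame = base frame: x ahead of the robot, y to its left, z up, the work surface at z = 0. Lengths are in m, angles in degrees, forces in N, time in s.
With the tool pointing down it reaches from about 0.4 to 0.825 m from the base axis. Payload 7 kg.
Tool frame: the origin (TCP) lies at the very end of the fingers, on their centre line; the grasp point (between the pads) lies 19 mm behind it (ctrl.grip_point_offset is the distance from the TCP to the grasp point, in m); x points along the fingers, z is the direction in which the jaws open and shut, and the axes are right-handed (so a half turn about x gives the same grasp; the last joint's range is limited). The gripper opens to 88 mm and grips with 3 to 60 N. Pads are 19 mm wide; open, the fingers measure 130 mm over their backs; the gripper's body (78 mm by 193 mm) begins 47 mm behind the grasp point.
Start: joints at [85.319, 20.546, 0.682, 0, -70.136, -16.507], TCP at [0.244, 0.629, 0.201] pointing down, gripper open.
Joint ranges: [-176.03, 176.03], [-82.01, 121.73], [-58.28, 71.71], [-173.87, 95.51], [-174.79, -0.11], [-173.66, 173.66]. Speed limits (degrees/s): [136.94, 136.94, 172.46, 180, 180, 180].

## Interface

Orientations are given as [roll, pitch, yaw] about the fixed x, y, z axes, in that order (R = Rz(yaw) Ry(pitch) Rx(roll)).
In Python, from plant import get_obs, snapshot, calibration, close_job, ctrl gives the robot as it stands.
- The arm moves only by the tool move_arm, never from a script. Its argument "commands" is a list that holds one entry, the list of rows, each a list of 4 numbers: the shift along the tool's x, y, z in cm, then the turn about the tool's x in rad. In form: [[[dx, dy, dz, spin], ...]]. A call has 1 to 8 rows; each row shifts and turns the commanded pose from where the row before left it, along the tool's axes as they then stand; what a row does not reach is not made up. A row lasts 1/10 s, in which the tool goes at most 50 mm and 8.59 degrees, less where a joint would pass 70% of its speed; a pose out of reach is approached as far as the arm can. A call with a gripper value outside its range is refused whole. "jaw" is the finger opening in cm, from 0 to 8.76, set as the call begins (left out, the last holds). The fingers move at their own pace and stop on an object; the grip force is fixed at half the most. Time passes only in rows, so rows that do not move let the fingers close. It gives the time, the measured TCP pose, the force and the opening at its end, in the units of the state.
- get_obs(): the state, without advancing time (a new reading comes with each control period).
- snapshot(name): name is "side" or "top" or "wrist"; returns (picture, depth): 420x560x3 uint8, red, green, blue; 420x560 float32, m along the optical axis (not along the pixel's ray), 0 where there is no reading.
- calibration(name): a dict with "mtx" (3x3 intrinsics, pixels), "T" (4x4, takes a point from camera to world coordinates); the wrist camera has in their place "tool_from_camera" (4x4, takes a point from camera to tool coordinates, whose origin is the TCP and whose axes are the tool frame's). Camera axes: x right, y up, looking along -z (the intrinsics and any distortion apply to the point x, -y, -z); pixel columns grow to the right and rows downward; lengths in m; the calibration is good to about 2 mm. A picture is of the moment at which its call begins: read the wrist's pose just before it. calibration takes no time and is no camera call.
- close_job(): hands the job in, once; it reports no verdict.
The state is a dict: "clock": time; "joint_pos": joint angles; "qvel": joint speeds; "tau": joint torques, N m; "tool_pos": TCP position; "orientation": TCP orientation; "force": force on the tool from outside, world axes, zero at the start; "moment": the same for the moment, N m; "opening": finger opening in m.
Only numpy, scipy, OpenCV 4.12 (cv2) and the standard library are available. Lean on these libraries where they do the work, as an engineer would, in place of code of your own. Each camera call takes 0.05 s, during which the arm holds its last target. There are 200 camera calls.

## Task

Take up the glass beaker with the vessel lifter so that its underside can be inspected, without the fingers touching the glass: carry the open lifter over by its fixed grip plate and stand it on the cork mat astride the beaker, then squeeze its two grip plates together until both padded jaws press on the glass. Lift lifter and beaker together about 10 cm straight up over the mat, keep the beaker upright and still there for a few seconds, and finish while still holding it so: nothing is put down or let go at the end. Do not disturb the wax jar, the dropper bottle and the filled tin standing nearby.

Things in the scene. Friction and masses are not known exactly. Their poses are not given: they have to be found in the camera images.
- beaker: 250 ml glass beaker with set green balm in it, upright on the cork mat: round, 74 mm across, nearly straight walls, 94 mm high, about 0.14 kg, slides at a light push. Origin: underside, 4 mm off the cylinder axis. Its pouring lip points along its own -y and juts out up to 4 mm, less lower down: the jaws should bear on the plain walls, along its x axis
- beaker_axis (a point): the axis of the beaker's round wall, at the underside; same axes as the beaker, z up
- mat: round cork mat, 210 mm across, 5 mm thick, fixed on the worktop; origin at the centre of its underside
- lifter: vessel lifter, 0.32 kg, on four feet: level bar (112 to 124 mm above the feet) along y from -100 to +75 mm, two aluminium jaws hanging from it, 83 mm wide along x. Origin: at the feet, midway between fully open jaws, near the centre of mass; z up. Fixed jaw on the +y side: rubber pads 22 to 70 mm above the feet, a shallow vee with inner face y = 51 mm at x = 0, 46 mm at x = +-25; outside y = 72 mm
- fixed_grip (a point): middle of the lifter's fixed grip plate, 160 mm above the feet at lifter y = +28 mm, lifter's axes. Black upright plate: 30 mm along x, 8 mm along y (24 to 32), top 184 mm above the feet, standing on the bar. Pinched across x (30 mm) it carries the lifter without moving the jaws; the weight hangs 30 mm to one side, so pinch firmly (30 N)
- lifter_jaw: sliding jaw of the lifter, mirror image of the fixed one on the -y side: pad faces at y = -51 mm (middle), -46 mm (edges) in its own frame. Same axes; its origin is the lifter's when fully open; its y in the lifter's frame (0 to 34 mm) is how far it is shut: 27 mm when both jaws bear on the beaker. 1.5 N friction, no spring. Its carriage on the bar is 131 mm high above the feet, y = -76 to -16 mm
- sliding_grip (a point): middle of the sliding jaw's grip plate, 160 mm above the feet at y = -28 mm of the sliding jaw; same size as the fixed one, its top level with it. Squeezing both plates together along y (64 mm over the outer faces fully open, 37 mm when the jaws bear on the beaker) shuts the jaws; the squeeze then bears on the beaker, and 20 to 30 N holds it safely in the pads
- wax_jar: bystander: glass jar of wax pellets with a gold lid, 63 mm across, 72 mm high; origin at the centre of its underside
- dropper_bottle: bystander: small amber dropper bottle with black cap, 34 mm across, 98 mm high; origin at the centre of its underside
- filled_tin: bystander: open aluminium tin filled with green balm, 54 mm across, 24 mm high; origin at the centre of its underside

How it is judged:
By the outcome, as a careful person would: the job done as asked, in the order asked, and still so for the second after the job is handed in, while the arm keeps its last pose, push and grip.
It also fails if it takes over 64 s, if anything falls off the work surface, if the arm or the gripper's body presses on something with over 40 N, if the wrist force passes 120 N, or if a joint passes its speed limit or range.

## Working session

There is one attempt and no reset: what is moved stays moved. The work goes in short steps, Python scripts to look and compute and a tool call to move; the robot and the scene stay as the last step left them, time stands still between calls to the robot, and variables do not carry over. Pictures are saved under pics/ and viewed, about 8 in all and at most 12, crops included, and the job is handed in when it is done.

Besides the shell and the picture viewer there is one more tool, called after "Request:" as a command line: name --argument value ..., lists and objects as JSON in quotes. move_arm: Moves the arm, as the interface text tells. Its arguments: {"type":"object","properties":{"commands":{"type":"array"},"jaw":{"type":"number"}},"required":["commands"]}

```bash
mkdir -p pics; ls
cat > h.py <<'E'
import numpy as np, cv2
from plant import get_obs, snapshot, calibration, close_job, ctrl
from scipy.spatial.transform import Rotation as Rn
def cloud(name, depth):
    c=calibration(name); K=np.array(c["mtx"]); 
    if "T" in c: T=np.array(c["T"])
    else:
        o=get_obs(); W=np.eye(4); W[:3,:3]=Rn.from_euler('xyz',o["orientation"],degrees=True).as_matrix(); W[:3,3]=o["tool_pos"]; T=W@np.array(c["tool_from_camera"])
    v,u=np.mgrid[:depth.shape[0],:depth.shape[1]]
    X=(u-K[0,2])/K[0,0]*depth; Y=(v-K[1,2])/K[1,1]*depth
    P=np.stack([X,-Y,-depth],-1)
    W=P@T[:3,:3].T+T[:3,3]; W[depth==0]=np.nan
    return W
E
python3 - <<'E'
from h import *
print(get_obs()); 
for n in("top","side"):
    p,d=snapshot(n); cv2.imwrite(f"pics/{n}0.png",p[:,:,::-1]); np.savez(f"pics/{n}0.npz",p=p,d=d); c=calibration(n); print(c)
print(calibration("wrist"), ctrl.grip_point_offset)
E
```

```text
pics
{'clock': 0.0, 'joint_pos': array([ 8.53194688e+01,  2.05921333e+01,  6.33680045e-01, -2.20008969e-02,
       -7.01338268e+01, -1.65081897e+01]), 'qvel': array([-0.03552144,  0.05272057,  0.00670365,  0.06653006,  0.12277066,
        0.0163868 ]), 'tau': array([ 2.67234309e-04, -5.82714307e+01,  2.93051237e+01,  6.99689224e+00,
        6.91245645e-03, -1.57537174e-04]), 'tool_pos': array([0.24378365, 0.62887704, 0.2005082 ]), 'orientation': array([   3.87732608,   89.9054299 , -107.31888792]), 'force': array([ 0.141036  , -0.39122063, -0.44987422]), 'moment': array([-0.00490449, -0.0573863 ,  0.03763648]), 'opening': 0.08758646524800792}
{'mtx': array([[496.95146183,   0.        , 278.62113765],
       [  0.        , 496.95146183, 219.86440649],
       [  0.        ,   0.        ,   1.        ]]), 'T': array([[-0.02941539,  0.99435635, -0.10193225,  0.42385785],
       [-0.99951826, -0.03027044, -0.0068515 , -0.0818799 ],
       [-0.00989836,  0.1016816 ,  0.99476775,  1.19146654],
       [ 0.        ,  0.        ,  0.        ,  1.        ]])}
{'mtx': array([[455.79278008,   0. 
[... 210 characters left out ...]
216,  0.30923908, -0.87891094, -1.0054391 ],
       [-0.01203342,  0.94167948,  0.33629594,  0.47001547],
       [ 0.        ,  0.        ,  0.        ,  1.        ]])}
{'mtx': array([[327.84656827,   0.        , 280.61649925],
       [  0.        , 327.84656827, 207.62344408],
       [  0.        ,   0.        ,   1.        ]]), 'tool_from_camera': array([[ 3.18311422e-04,  2.85997413e-01, -9.58230337e-01,
        -1.82995143e-01],
       [ 6.62746709e-04,  9.58230115e-01,  2.85997567e-01,
         7.87991952e-02],
       [ 9.99999730e-01, -7.26100294e-04,  1.15471746e-04,
        -8.29208431e-04],
       [ 0.00000000e+00,  0.00000000e+00,  0.00000000e+00,
         1.00000000e+00]])} 0.0188
```

View pics/top0.png

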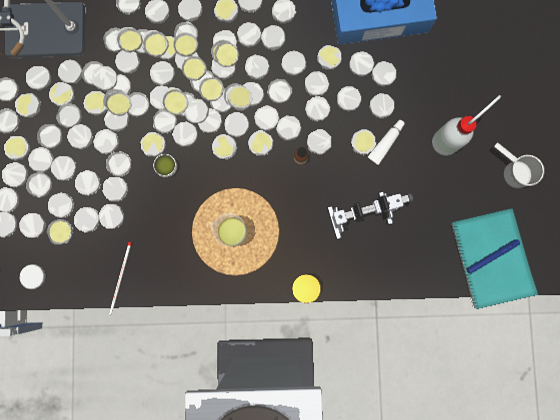

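View pics/side0.png

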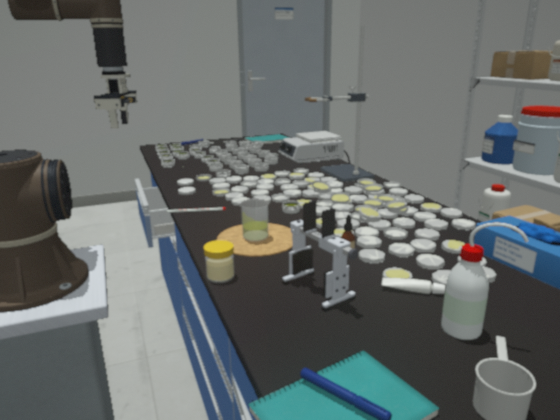

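The top view shows the mat at about (235,231), the beaker at (232,233), the lifter at (370,210), the wax jar at (306,288), the dropper at (301,155) and the tin at (165,165). In the side view, the lifter's two black plates are at about (310,215) and (328,222).

Run:
```python
from h import *
z=np.load("pics/top0.npz"); p,d=z["p"],z["d"]; W=cloud("top",d)
def box(u0,u1,v0,v1): 
    m=np.zeros(d.shape,bool); m[v0:v1,u0:u1]=1; return m
L=box(318,420,180,245)
for zl,zh in((.09,.128),(.128,.15),(.15,.2)):
    m=L&(W[...,2]>zl)&(W[...,2]<zh); q=W[m]; print(zl,len(q)); 
    if len(q)>3:
        r=cv2.minAreaRect((q[:,:2]*1000).astype(np.float32)); print(r, np.median(q[:,2]), q[:,:2].mean(0))
# plates
m=L&(W[...,2]>.165); n,lab,st,ce=cv2.connectedComponentsWithStats(m.astype(np.uint8))
for i in range(1,n): q=W[lab==i]; print(st[i],ce[i],q.mean(0),q.min(0),q.max(0))
hsv=cv2.cvtColor(p,cv2.COLOR_RGB2HSV)
m=box(180,290,180,285)&(hsv[...,1]>60)&(W[...,2]<.02)
c=max(cv2.findContours(m.astype(np.uint8),0,1)[0],key=cv2.contourArea); (cc,r)=cv2.minEnclosingCircle(c); e=cv2.fitEllipse(cv2.convexHull(c)); print("mat",cc,r,e)
def ray(u,v,z):
    C=calibration("top");K=C["mtx"];T=C["T"]; dd=T[:3,:3]@np.array([(u-K[0,2])/K[0,0],-(v-K[1,2])/K[1,1],-1]); return T[:3,3]+dd*(z-T[2,3])/dd[2]
print(ray(*e[0],.005))
for nm,b,zz in(("tin",box(145,185,145,185),.024),("jar",box(285,330,265,310),.072),("drop",box(288,315,142,168),.09)):
    q=W[b&(W[...,2]>zz-.012)]; print(nm,len(q),q.mean(0) if len(q) else 0)
q=W[box(195,275,195,275)]; print(np.histogram(q[:,2],bins=np.arange(-.01,.12,.01)))
B=box(195,275,195,275)&(W[...,2]>.08); print("rim",W[B].mean(0),W[B].min(0),W[B].max(0))
im=np.hstack([cv2.resize(p[185:280,185:285],None,fx=4,fy=4,interpolation=3),cv2.resize(p[165:260,320:420],None,fx=4,fy=4,interpolation=3)])
cv2.imwrite("pics/crop1.png",im[:,:,::-1])
```

```text
0.09 374
((554.7203979492188, -279.2298583984375), (31.439266204833984, 174.9327850341797), 13.98698902130127) 0.12408211827221072 [ 0.55321432 -0.27748919]
0.128 355
((554.2445068359375, -277.34381103515625), (29.307174682617188, 171.42138671875), 14.039863586425781) 0.13075204291407316 [ 0.55392809 -0.2757276 ]
0.15 202
((551.64111328125, -266.7040710449219), (30.146495819091797, 63.80577087402344), 14.352967262268066) 0.18054350557791787 [ 0.55132718 -0.26739473]
[380 195   9  15  82] [384.48780488 201.97560976] [ 0.55775412 -0.29287841  0.179821  ] [ 0.54356094 -0.30024952  0.16537676] [ 0.57242919 -0.28714014  0.18698698]
[355 202   8  16  76] [358.51315789 209.11842105] [ 0.54456453 -0.23896407  0.1805332 ] [ 0.52986498 -0.2459291   0.16567451] [ 0.55899872 -0.23271544  0.18914186]
mat (235.12237548828125, 231.22727966308594) 44.295326232910156 ((235.17587280273438, 231.29095458984375), (87.65725708007812, 88.40234375), 48.92670822143555)
[0.5210869  0.03117518 0.005     ]
tin 412 [0.68850545 0.19894378 0.01702151]
jar 628 [ 0.38407982 -0.1301872   0.07194076]
drop 33 [ 0.69392897 -0.131012    0.0920612 ]
(array([ 656, 4742,   30,   13,  541,   34,   30,   39,   23,   39,  216,
          3]), array([-0.01,  0.  ,  0.01,  0.02,  0.03,  0.04,  0.05,  0.06,  0.07,
        0.08,  0.09,  0.1 ,  0.11]))
rim [0.52316017 0.04255526 0.09377326] [4.83430844e-01 3.41709334e-04 8.13650235e-02] [0.55561985 0.07963997 0.10140667]
```

View pics/crop1.png

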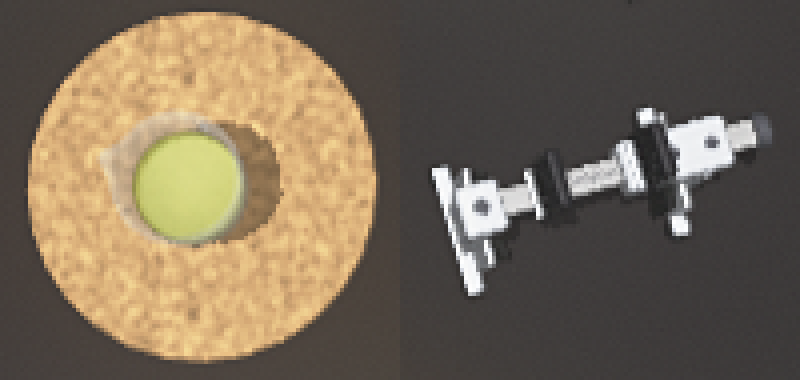

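The crop shows the lip pointing to image left, roughly world +y, with its tip at crop (103,160). The fixed jaw is at the image-left end of the lifter, so lifter yaw is about 13.8°.

```bash
cat >> h.py <<'E'
def go(pos=None, zang=None):
    """print delta in tool axes (cm) and spin to reach TCP pos with tool z at world angle zang (deg)"""
    o=get_obs(); R=Rn.from_euler('xyz',o["orientation"],degrees=True).as_matrix(); t=np.array(o["tool_pos"])
    za=np.degrees(np.arctan2(R[1,2],R[0,2])); ya=np.degrees(np.arctan2(R[1,1],R[0,1]))
    print("clock %.2f"%o["clock"],"tcp",t.round(4),"x",R[:,0].round(3),"zang %.2f yang %.2f"%(za,ya),"F",o["force"].round(1),"open %.4f"%o["opening"],"j",np.array(o["joint_pos"]).round(1))
    if pos is not None: print("delta cm", (R.T@(np.array(pos)-t)*100).round(2))
    if zang is not None:
        s=(zang-za+180)%360-180; print("spin rad (about tool x, down => sign flipped)", round(-np.radians(s),3))
E
python3 -c "
from h import *
go([0.55,0.04,0.3],13.75)"
```

```text
clock 0.10 tcp [0.2438 0.6289 0.2006] x [-0.    -0.001 -1.   ] zang -111.19 yang -21.19 F [-0.4  0.2 -0.1] open 0.0874 j [ 85.3  20.6   0.6  -0.  -70.1 -16.5]
delta cm [-9.87 49.84 43.86]
spin rad (about tool x, down => sign flipped) -2.181
```

Request:
move_arm --commands '[[[-1,3.45,3.45,0],[-1,3.45,3.45,0],[-1,3.45,3.45,0],[-1,3.45,3.45,0],[-1,3.45,3.45,0],[-1,3.45,3.45,0],[-1,3.45,3.45,0],[-1,3.45,3.45,0]]]'

```text
clock: 0.9
tool_pos: [0.4017, 0.2702, 0.2819]
orientation: [-150.8, 90.0, 98.1]
force: [0.8, 1.4, 1.0]
opening: 0.0878
```

Request:
move_arm --commands '[[[-1,3.45,3.45,0],[-1,3.45,3.45,0],[-1,3.45,3.45,0],[-1,3.45,3.45,0],[-1,3.45,3.45,0],[-1,3.45,3.45,0],[0,0,0,0.14],[0,0,0,0.14]]]'

```text
clock: 1.7
tool_pos: [0.52, 0.0025, 0.341]
orientation: [-43.3, 89.9, -171.1]
force: [-0.2, 0.6, -0.5]
opening: 0.0876
```

Request:
move_arm --commands '[[[0,0,0,0.14],[0,0,0,0.14],[0,0,0,0.14],[0,0,0,0.14],[0,0,0,0.12],[0,0,0,0],[0,0,0,0],[0,0,0,0]]]'

```text
clock: 2.5
tool_pos: [0.5197, 0.0044, 0.3413]
orientation: [-7.5, 90.0, -173.5]
force: [0.0, 0.0, 0.6]
opening: 0.0879
```

```bash
python3 -c "
from h import *
go([0.52,0.01,0.33],-166.25)
p,d=snapshot('wrist'); np.savez('pics/w1.npz',p=p,d=d,W=cloud('wrist',d)); cv2.imwrite('pics/w1.png',p[:,:,::-1])"
```

```text
clock 2.50 tcp [0.5197 0.0044 0.3413] x [-0. -0. -1.] zang -166.04 yang -76.04 F [0.  0.  0.6] open 0.0879 j [ 22.1   2.2  -4.7  -0.  -83.1  -8.2]
delta cm [ 1.13 -0.53 -0.17]
spin rad (about tool x, down => sign flipped) 0.004
```

View pics/w1.png

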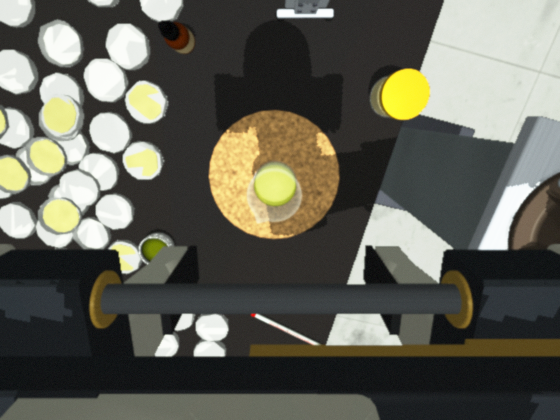

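The wrist view has the beaker at about (274,190) on the mat, the lifter at the top edge and the jar at (404,95). Cropping to see the lip.

Run:
```python
from h import *
z=np.load("pics/w1.npz"); p,d,W=z["p"],z["d"],z["W"]
c=p[150:235,220:330]; cv2.imwrite("pics/w1c.png",cv2.resize(c,None,fx=7,fy=7,interpolation=cv2.INTER_CUBIC)[:,:,::-1])
m=np.zeros(d.shape,bool); m[150:240,215:335]=1
q=W[m&(W[...,2]>.092)&(W[...,2]<.105)]; print(len(q),q.mean(0),q.min(0),q.max(0))
g=m&(W[...,2]>.02)&(W[...,2]<.06); q=W[g];print(len(q),q.mean(0),np.median(q[:,2]))
hsv=cv2.cvtColor(p,cv2.COLOR_RGB2HSV); g=m&(hsv[...,0]>28)&(hsv[...,0]<50)&(hsv[...,1]>90)
print("balm",g.sum(),np.nanmedian(W[g],0)); c=max(cv2.findContours(g.astype(np.uint8),0,1)[0],key=cv2.contourArea); print(cv2.minEnclosingCircle(c), np.nanmin(W[g],0),np.nanmax(W[g],0))
```

```text
626 [0.52248026 0.04252327 0.09560967] [0.48548455 0.00185853 0.09205963] [0.55890123 0.08071022 0.09933526]
1500 [0.52172038 0.04287904 0.03776848] 0.03541719217818837
balm 1230 [0.52188595 0.04129511 0.03525914]
((274.5, 186.0), 20.88669776916504) [0.49015001 0.00414196 0.03236821] [0.55362463 0.07142445 0.09580801]
```

View pics/w1c.png

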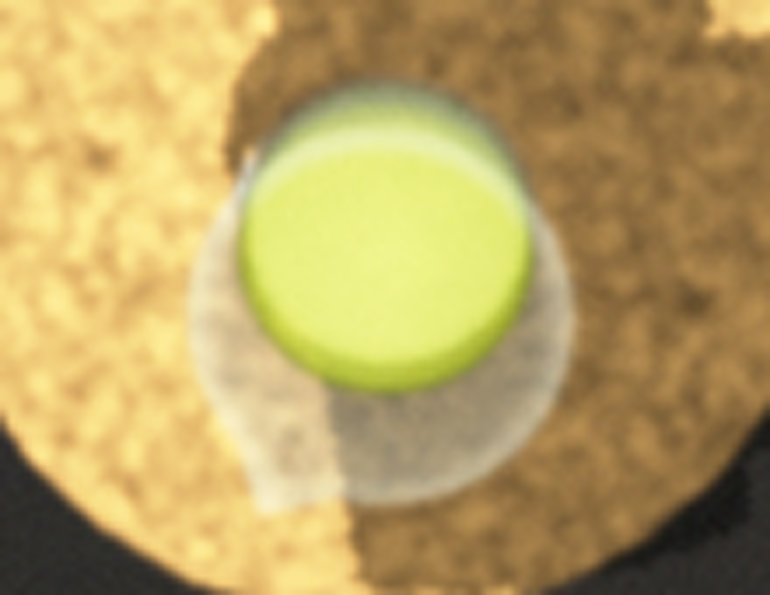

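The lip tip is at crop (263,508), and the rim circle is centred near crop (382,313) with radius about 192 px.

Run:
```python
from h import *
C=calibration("wrist");K=C["mtx"];o=get_obs()
M=np.eye(4);M[:3,:3]=Rn.from_euler('xyz',o["orientation"],degrees=True).as_matrix();M[:3,3]=o["tool_pos"];T=M@C["tool_from_camera"]
def ray(cx,cy,z=.099):
    u=220+(cx+.5)/7-.5; v=150+(cy+.5)/7-.5
    dd=T[:3,:3]@np.array([(u-K[0,2])/K[0,0],-(v-K[1,2])/K[1,1],-1]); return (T[:3,3]+dd*(z-T[2,3])/dd[2])[:2]
L,Rr,B,P=ray(190,313),ray(575,313),ray(395,504),ray(263,508)
c=(L+Rr)/2; print(L,Rr,B,P,np.linalg.norm(L-Rr),"c",c)
# centre via 3 points
A=np.array([2*(Rr-L),2*(B-L)]); b=np.array([Rr@Rr-L@L,B@B-L@L]); c3=np.linalg.solve(A,b); print(c3,np.linalg.norm(c3-L))
for cc in(c,c3,np.array([.5222,.0415])): v=P-cc; print("lip ang",np.degrees(np.arctan2(v[1],v[0])),np.linalg.norm(v))
# green bottom disc edge at base: centre near z=.01
q=np.load("pics/w1.npz"); W=q["W"];m=(W[...,2]>.09)&(W[...,2]<.105)&(abs(W[...,0]-.52)<.06)&(abs(W[...,1]-.04)<.06); r=W[m][:,:2]
ang=P-c3; h=cv2.convexHull((r*1000).astype(np.float32))[:,0]; keep=h[np.linalg.norm(h/1000-P,axis=1)>.02]
from scipy.optimize import least_squares
s=least_squares(lambda x:np.linalg.norm(keep-x[:2],axis=1)-x[2],[522,41,37],loss='soft_l1'); print(s.x)
```

```text
[0.5576731 0.0456552] [0.48627412 0.02791304] [0.51049629 0.07368242] [0.535407   0.08072388] 0.07357036710867089 c [0.52197361 0.03678412]
[0.52153582 0.03854591] 0.036829951111976116
lip ang 73.00041170333488 0.04594734025213707
lip ang 71.79537851948767 0.04440034241609881
lip ang 71.39120356543567 0.041387649032548504
[522.19840368  38.58990289  36.736749  ]
```

Request:
move_arm --commands '[[[0.7,4.1,0.57,0],[0.7,4.1,0.57,0],[0.7,4.1,0.57,0],[0.7,4.1,0.57,0],[0.6,4.0,0.57,0],[0.7,3.8,0.55,0.004],[0,0,0,0],[0,0,0,0]]]'

```text
clock: 3.35
tool_pos: [0.5442, -0.2395, 0.2997]
orientation: [-24.0, 89.9, 169.5]
force: [0.8, 0.3, 0.0]
opening: 0.0877
```

Run:
```python
from h import *
go([0.5446,-0.239,0.25],-166.25)
p,d=snapshot('wrist'); W=cloud('wrist',d); np.savez('pics/w2.npz',p=p,d=d,W=W); cv2.imwrite('pics/w2.png',p[:,:,::-1])
m=(W[...,2]>.175)&(W[...,2]<.2)&(abs(W[...,0]-.55)<.06)&(abs(W[...,1]+.26)<.08)
n,lab,st,ce=cv2.connectedComponentsWithStats(m.astype(np.uint8))
for i in range(1,n):
    if st[i,4]>20:
        q=W[lab==i]; print(st[i],q.mean(0),cv2.minAreaRect((q[:,:2]*1000).astype(np.float32)))
```

```text
clock 3.35 tcp [ 0.5442 -0.2395  0.2997] x [-0.001  0.    -1.   ] zang -166.48 yang -76.48 F [0.8 0.3 0. ] open 0.0877 j [ -4.9  10.4  -0.6  -0.  -79.2  18.5]
delta cm [ 4.97 -0.04 -0.06]
spin rad (about tool x, down => sign flipped) -0.004
[262 130  33  10 322] [ 0.56150188 -0.29245291  0.18320885] ((561.4755859375, -292.1727600097656), (29.51156234741211, 8.068807601928711), 14.63989543914795)
[263 189  32  11 318] [ 0.54833941 -0.23885212  0.18278155] ((547.9351806640625, -238.0865936279297), (29.943620681762695, 8.655966758728027), 14.04419231414795)
```

View pics/w2.png

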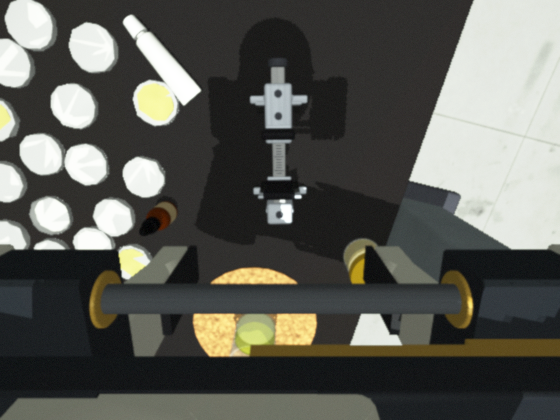

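The lifter's plates are at about (279,134) for sliding and (279,194) for fixed. I'm descending to pinch the fixed one.

Request:
move_arm --commands '[[[2,0,-0.36,-0.012],[3,0,0,0],[3,0,0,0],[3,0,0,0],[3,0,0,0],[1.85,0,0,0],[0,0,0,0],[0,0,0,0]]]'

```text
clock: 4.2
tool_pos: [0.5487, -0.2371, 0.143]
orientation: [135.8, 89.9, -29.8]
force: [0.4, 0.0, 0.1]
opening: 0.088
```

Run:
```python
from h import *
go([0.548,-0.2385,0.141],-165.8)
p,d=snapshot('wrist'); W=cloud('wrist',d); cv2.imwrite('pics/w3.png',p[:,:,::-1])
m=(W[...,2]>.175)&(W[...,2]<.2)&(abs(W[...,0]-.55)<.04)&(abs(W[...,1]+.26)<.06)
n,lab,st,ce=cv2.connectedComponentsWithStats(m.astype(np.uint8))
for i in range(1,n):
    if st[i,4]>20:
        q=W[lab==i]; print(st[i],q.mean(0),cv2.minAreaRect((q[:,:2]*1000).astype(np.float32)))
```

```text
clock 4.20 tcp [ 0.5487 -0.2371  0.143 ] x [ 0.001 -0.    -1.   ] zang -165.62 yang -75.62 F [0.4 0.  0.1] open 0.0880 j [ -4.6  15.8 -14.1   0.  -60.   19. ]
delta cm [0.2  0.12 0.1 ]
spin rad (about tool x, down => sign flipped) 0.003
[ 255  146   68   21 1320] [ 0.5619341  -0.29386051  0.18333606] ((561.7940673828125, -293.5440673828125), (30.251895904541016, 8.122464179992676), 14.416877746582031)
[368 251  17  29 137] [ 0.51039621 -0.25643247  0.18811772] ((510.3652648925781, -255.97457885742188), (1.185961127281189, 4.44249963760376), 7.975038528442383)
[ 257  258   61   23 1303] [ 0.54840126 -0.24073249  0.18225774] ((548.232666015625, -239.44374084472656), (30.09199333190918, 8.730369567871094), 14.103925704956055)
```

View pics/w3.png

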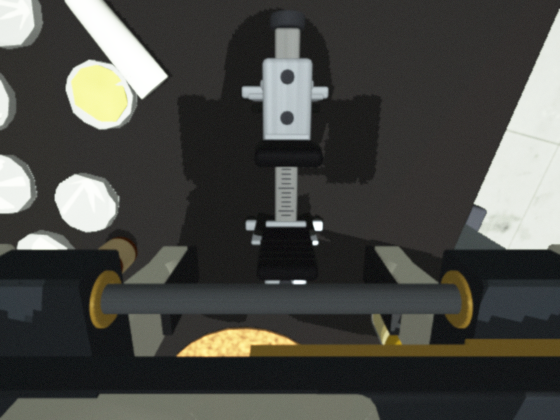

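The fingers straddle the fixed plate, which is at about (288,265). After a small correction I close on it.

Request:
move_arm --commands '[[[0.2,0.22,0,0],[0,0,0,0],[0,0,0,0]]]'

```text
clock: 4.55
tool_pos: [0.5488, -0.2401, 0.1406]
orientation: [158.8, 89.9, -6.9]
force: [0.9, 0.8, 0.2]
opening: 0.0878
```

Request:
move_arm --commands '[[[0,0,0,0],[0,0,0,0],[0,0,0,0],[0,0,0,0],[0,0,0,0],[0,0,0,0],[0,0,0,0],[0,0,0,0]]]' --jaw 0

```text
clock: 5.35
tool_pos: [0.5484, -0.24, 0.1399]
orientation: [-11.6, 90.0, -177.4]
force: [-1.7, -0.7, -1.1]
opening: 0.0297
```

Request:
move_arm --commands '[[[0,0,0,0],[0,0,0,0],[0,0,0,0],[0,0,0,0],[-0.5,0,0,0],[-0.5,0,0,0],[-1,0,0,0],[0,0,0,0]]]'

```text
clock: 6.15
tool_pos: [0.5497, -0.2403, 0.1619]
orientation: [149.8, 89.8, -15.9]
force: [-0.4, 0.2, -3.8]
opening: 0.0293
```

Request:
move_arm --commands '[[[-2,0,0,0],[-2,0,0,0],[-2,0,0,0],[-2,0,0,0],[-2,0,0,0],[-2,0,0,0],[-1,0,0,0],[0,0,0,0]]]'

```text
clock: 6.95
tool_pos: [0.5492, -0.2401, 0.2914]
orientation: [156.6, 89.8, -9.2]
force: [-0.3, -0.7, -4.4]
opening: 0.0297
```

Run:
```python
from h import *
go([0.5035,0.0445,0.29],-108)
o=get_obs(); p,d=snapshot('wrist'); W=cloud('wrist',d); t=o["tool_pos"]; cv2.imwrite('pics/w4.png',p[:,:,::-1])
A=W-t; z=A[...,2]
for lo,hi in((.02,.06),(-.015,.0),(-.035,-.015)):
    m=(z>lo)&(z<hi)&(abs(A[...,0]-.02)<.06)&(abs(A[...,1]+.05)<.09)
    n,lab,st,ce=cv2.connectedComponentsWithStats(m.astype(np.uint8))
    for i in range(1,n):
        if st[i,4]>60:
            q=A[lab==i]; r=cv2.minAreaRect((q[:,:2]*1000).astype(np.float32)); print(lo,st[i],q.mean(0).round(4),r,q[:,2].min(),q[:,2].max())
```

```text
clock 6.95 tcp [ 0.5492 -0.2401  0.2914] x [ 0.003 -0.    -1.   ] zang -165.73 yang -75.73 F [-0.3 -0.7 -4.4] open 0.0297 j [ -4.9  10.8  -1.    0.  -78.   19.2]
delta cm [  0.12 -28.71  -2.58]
spin rad (about tool x, down => sign flipped) -1.008
0.02 [ 246  150   70   25 1578] [ 0.0147 -0.0532  0.0397] ((14.50917911529541, -52.26390075683594), (30.180301666259766, 8.588674545288086), 14.475532531738281) 0.02025842396371924 0.04449550996049462
0.02 [ 218  245  126   39 3850] [ 0.0027 -0.0057  0.0397] ((2.4100170135498047, -3.932021141052246), (61.00423049926758, 14.728578567504883), 14.492379188537598) 0.020040497811723512 0.05999885938201466
-0.015 [271  15  23  17 263] [ 0.0304 -0.1177 -0.014 ] ((30.481225967407227, -117.5797119140625), (11.763162612915039, 7.6026692390441895), 15.053354263305664) -0.014994230954284371 -0.012000312448973427
-0.015 [ 256   63   52   85 4088] [ 0.0203 -0.0771 -0.011 ] ((20.350906372070312, -76.83654022216797), (28.202756881713867, 44.58988952636719), 14.414522171020508) -0.014947975170544359 -2.5420835866318825e-06
-0.015 [257 228  49  15 443] [ 0.001  -0.0018 -0.0077] ((1.37451171875, -2.1461167335510254), (29.71396255493164, 5.267190933227539), 13.504398345947266) -0.014961680386705478 -1.8596266981696363e-05
-0.035 [ 265   16   35   48 1065] [ 0.0284 -0.1095 -0.0179] ((28.591670989990234, -109.96612548828125), (19.08238410949707, 23.7650146484375), 13.462640762329102) -0.028399911811663625 -0.01504951602838217
-0.035 [ 262  175   40   59 1319] [ 0.0056 -0.0188 -0.0172] ((5.181330680847168, -19.358888626098633), (25.101947784423828, 37.67949676513672), 12.806086540222168) -0.019736897916717955 -0.015003191860057996
```

View pics/w4.png

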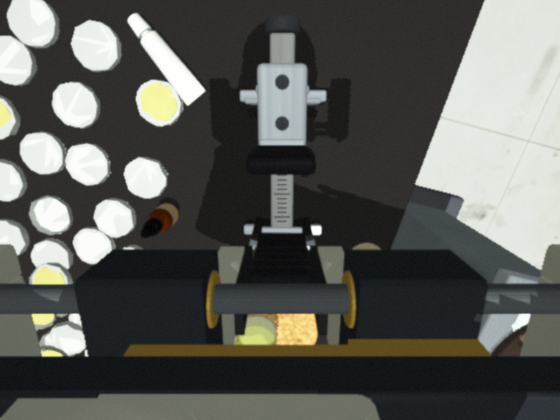

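The lifter hangs level, with plate and bar tops at their nominal heights. Now I turn it and carry it over.

Request:
move_arm --commands '[[[0,0,0,-0.126],[0,0,0,-0.126],[0,0,0,-0.126],[0,0,0,-0.126],[0,0,0,-0.126],[0,0,0,-0.126],[0,0,0,-0.126],[0,0,0,-0.126]]]'

```text
clock: 7.8
tool_pos: [0.5479, -0.2397, 0.2881]
orientation: [-89.2, 89.8, 163.1]
force: [0.8, 0.5, -3.4]
opening: 0.0296
```

Request:
move_arm --commands '[[[0,-0.8,-1.6,0],[0,-1.7,-3.2,0],[0,-2.0,-3.9,0],[0,-2.0,-3.9,0],[0,-2.0,-3.9,0],[0,-2.0,-3.9,0],[0,-1.7,-3.2,0],[0,-0.9,-2.0,0]]]'

```text
clock: 8.6
tool_pos: [0.5015, 0.0461, 0.2886]
orientation: [-76.4, 89.9, 175.7]
force: [0.5, -1.2, -2.6]
opening: 0.0295
```

Request:
move_arm --commands '[[[0,0,0,0],[0,0,0,0]]]'

```text
clock: 8.8
tool_pos: [0.5023, 0.0442, 0.2888]
orientation: [-51.9, 89.9, -159.8]
force: [0.1, -0.6, -4.0]
opening: 0.0295
```

Run:
```python
from h import *
go([0.503,0.044,0.29],-108)
o=get_obs(); p,d=snapshot('wrist'); W=cloud('wrist',d); np.savez('pics/w5.npz',p=p,d=d,W=W); cv2.imwrite('pics/w5.png',p[:,:,::-1])
p,d=snapshot('side'); W2=cloud('side',d); np.savez('pics/s5.npz',p=p,d=d,W=W2)
cv2.imwrite('pics/s5.png',cv2.resize(p[80:290,140:420],None,fx=2,fy=2)[:,:,::-1])
cv2.imwrite('pics/m5.png',np.vstack([cv2.imread('pics/w5.png')[:260],cv2.imread('pics/s5.png')[:330]]))
```

```text
clock 8.80 tcp [0.5023 0.0442 0.2888] x [-0.002 -0.001 -1.   ] zang -107.90 yang -17.90 F [ 0.1 -0.6 -4. ] open 0.0295 j [ 27.4   1.6 -11.9  -0.  -76.6  44.7]
delta cm [-0.12  0.07  0.  ]
spin rad (about tool x, down => sign flipped) 0.002
```

View pics/m5.png

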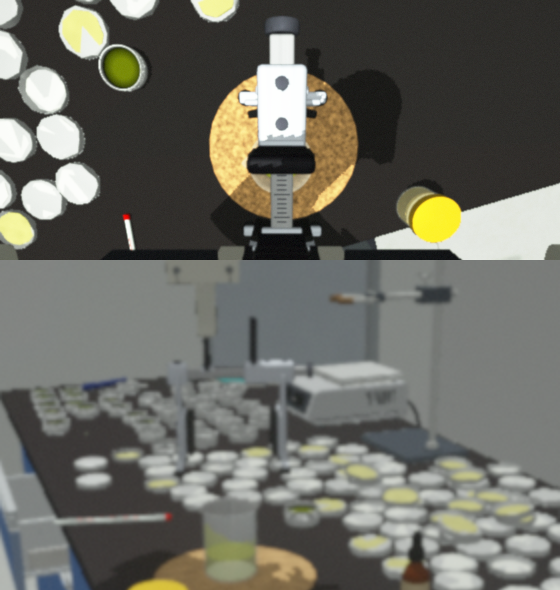

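The lifter hangs over the beaker, with the beaker between its jaws in the side view. In the wrist view the mat is centred near (283,145). Checking numerically.

Run:
```python
from h import *
mat=[]
for f in("w1","w5","top0"):
    z=np.load(f"pics/{f}.npz"); p=z["p"]; W=z["W"] if "W" in z else cloud("top",z["d"])
    hsv=cv2.cvtColor(p,cv2.COLOR_RGB2HSV)
    m=(abs(W[...,2]-.005)<.006)&(hsv[...,1]>90)&(np.hypot(W[...,0]-.521,W[...,1]-.031)<.125)
    q=(W[m][:,:2]*1000).astype(np.float32); h=cv2.convexHull(q)[:,0]
    from scipy.optimize import least_squares
    s=least_squares(lambda x:np.linalg.norm(h-x[:2],axis=1)-x[2],[521,31,105],loss='soft_l1'); print(f,"mat",s.x.round(1))
z=np.load("pics/w5.npz"); W,p=z["W"],z["p"]
c=np.array([.522,.0385]); u=np.array([-.951,.309]); x=np.array([.309,.951])
D=W[...,:2]-c; a,b=D@x,D@u
m=(W[...,2]>.085)&(W[...,2]<.104)&(abs(a)<.06)&(abs(b)<.06)
print(m.sum(), "x range",np.percentile(a[m],[0.5,5,95,99.5]),"y",np.percentile(b[m],[1,99]))
q=np.c_[a[m],b[m]]*1000; h=cv2.convexHull(q.astype(np.float32))[:,0]; print(h.round(0).tolist())
m=(W[...,2]>.19)&(W[...,2]<.34); D2=W[...,:2]-np.array([.5023,.0442]); a2,b2=D2@x,D2@u; k=m&(abs(b2+.055)<.012)&(abs(a2)<.03)&(W[...,2]>.325); print("sliding plate rel tcp",k.sum(),a2[k].min(),a2[k].max(),b2[k].min(),b2[k].max())
cv2.imwrite("pics/w5c.png",cv2.resize(p[100:250,190:370],None,fx=4,fy=4,interpolation=2)[:,:,::-1])
```

```text
w1 mat [525.   34.8 106.9]
w5 mat [525.   33.2 106.8]
top0 mat [522.3  32.  104.8]
344 x range [-0.03329839 -0.03029267  0.04126243  0.04373713] y [-0.02373864  0.03266975]
[[45.0, -0.0], [31.0, 20.0], [23.0, 28.0], [21.0, 29.0], [19.0, 31.0], [14.0, 33.0], [12.0, 34.0], [-15.0, 33.0], [-17.0, 32.0], [-20.0, 31.0], [-23.0, 28.0], [-28.0, 23.0], [-29.0, 22.0], [-33.0, 15.0], [-34.0, 13.0], [-32.0, -18.0], [-30.0, -21.0], [-29.0, -23.0], [26.0, -26.0], [28.0, -24.0], [30.0, -23.0], [44.0, -3.0]]
sliding plate rel tcp 1295 -0.014539827774025208 0.01557343407525239 -0.06060283191327652 -0.052812015511957765
```

View pics/w5c.png

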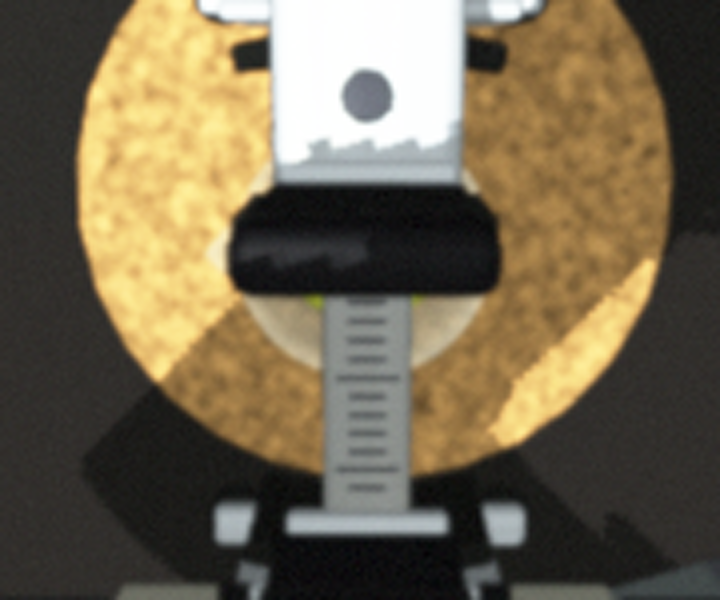

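Measured: the beaker is within 1 mm of the lifter's centreline in x, the lip lies along lifter +x (crop (212,248)), and beaker y is about 6.5. I shift 2 mm and lower.

Request:
move_arm --commands '[[[1,0.2,0,0],[2,0,0,0],[2,0,0,0],[2,0,0,0],[2,0,0,0],[2,0,0,0],[1.5,0,0,0],[1,0,0,0]]]'

```text
clock: 9.7
tool_pos: [0.5041, 0.0422, 0.1529]
orientation: [-51.6, 89.9, -159.6]
force: [-0.7, -0.5, -4.2]
opening: 0.0294
```

Request:
move_arm --commands '[[[0.2,0,0,0],[0.2,0,0,0],[0.2,0,0,0],[0.1,0,0,0],[0,0,0,0],[0,0,0,0]]]'

```text
clock: 10.3
tool_pos: [0.505, 0.0434, 0.1483]
orientation: [128.6, 90.0, 20.6]
force: [-0.3, -0.5, -2.8]
opening: 0.0297
```

```bash
python3 -c "
from h import *
go([0.503,0.044,0.1449],-108)"
```

```text
clock 10.30 tcp [0.505  0.0434 0.1483] x [ 0.001  0.    -1.   ] zang -107.97 yang -17.97 F [-0.3 -0.5 -2.8] open 0.0297 j [ 27.2   7.2 -24.6   0.  -58.2  44.9]
delta cm [ 0.34 -0.21  0.01]
spin rad (about tool x, down => sign flipped) 0.0
```

Request:
move_arm --commands '[[[0.1,0,0,0],[0.1,0,0,0],[0,0,0,0],[0,0,0,0]]]'

```text
clock: 10.7
tool_pos: [0.5048, 0.0434, 0.1459]
orientation: [-45.3, 90.0, -153.2]
force: [0.3, -0.4, -4.0]
opening: 0.0299
```

Request:
move_arm --commands '[[[0.1,0,0,0],[0.05,0,0,0],[0,0,0,0],[0,0,0,0]]]'

```text
clock: 11.1
tool_pos: [0.505, 0.0433, 0.1448]
orientation: [112.9, 90.0, 4.9]
force: [-1.6, 0.3, 1.2]
opening: 0.0298
```

Request:
move_arm --commands '[[[0,0,0,0],[0,0,0,0],[0,0,0,0],[0,0,0,0],[0,0,0,0],[0,0,0,0],[0,0,0,0],[0,0,0,0]]]' --jaw 8.76

```text
clock: 11.9
tool_pos: [0.5049, 0.0433, 0.1444]
orientation: [-54.0, 90.0, -162.0]
force: [0.9, -0.4, 0.1]
opening: 0.0856
```

Request:
move_arm --commands '[[[-0.5,0,0,0],[-1.5,0,0,0],[-3,0,0,0],[-3,0,0,0],[-3,0,0,0],[-1,0,0,0],[0,1.3,0,0],[0,1.35,0,0]]]'

```text
clock: 12.7
tool_pos: [0.5306, 0.035, 0.2642]
orientation: [-174.9, 90.0, 77.2]
force: [0.6, 0.4, 0.3]
opening: 0.0878
```

Request:
move_arm --commands '[[[0,0,0,0.14],[0,0,0,0.14],[0,0,0,0.14],[0,0,0,0.14],[0,0,0,0.14],[0,0,0,0.14],[0,0,0,0.14],[0,0,0,0.14]]]'

```text
clock: 13.5
tool_pos: [0.5303, 0.0346, 0.2625]
orientation: [12.6, 89.8, -160.0]
force: [-0.3, -0.1, -0.5]
opening: 0.0878
```

Request:
move_arm --commands '[[[0,0,0,0.14],[0,0,0,0.14],[0,0,0,0.14],[0,0,0,0.03],[0,0,0,0],[0,0,0,0]]]'

```text
clock: 14.1
tool_pos: [0.5302, 0.0349, 0.2637]
orientation: [40.0, 89.9, -157.7]
force: [-0.2, 0.1, -0.1]
opening: 0.0879
```

Run:
```python
from h import *
go([0.53,0.035,0.24],162)
o=get_obs(); t=o["tool_pos"]; p,d=snapshot('wrist'); W=cloud('wrist',d); np.savez('pics/w6.npz',p=p,d=d,W=W); cv2.imwrite('pics/w6.png',p[:,:,::-1])
u=np.array([-.951,.309]); x=np.array([.309,.951])
D=W[...,:2]-t[:2]; a,b=D@x,D@u
m=(W[...,2]>.178)&(W[...,2]<.2)&(abs(a)<.06)&(abs(b)<.06)
n,lab,st,ce=cv2.connectedComponentsWithStats(m.astype(np.uint8))
for i in range(1,n):
    if st[i,4]>60:
        k=lab==i; print(st[i],W[k].mean(0),cv2.minAreaRect((np.c_[a[k],b[k]]*1000).astype(np.float32)))
```

```text
clock 14.10 tcp [0.5302 0.0349 0.2637] x [-0.001 -0.    -1.   ] zang 162.23 yang -107.77 F [-0.2  0.1 -0.1] open 0.0879 j [ 24.9   4.9 -11.6  -0.  -73.6 -42.7]
delta cm [ 2.37 -0.    0.01]
spin rad (about tool x, down => sign flipped) 0.004
[243 186  11  38 393] [0.55629782 0.02421375 0.18721235] ((-0.40892791748046875, -28.765247344970703), (8.413762092590332, 30.243274688720703), 89.6821517944336)
[309 186  12  38 388] [0.50471494 0.0414442  0.18738504] ((-0.5896472930908203, 26.688575744628906), (30.137359619140625, 8.353704452514648), 0.027715114876627922)
```

View pics/w6.png

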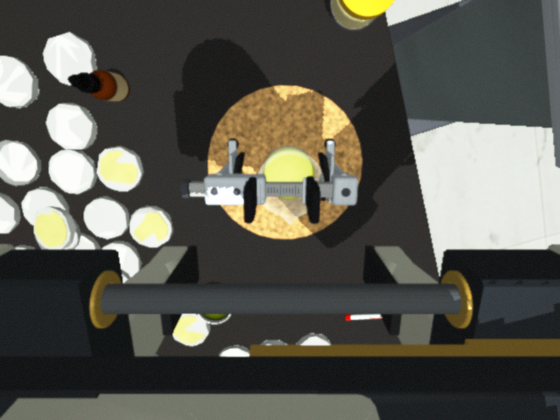

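The lifter stands level and astride the beaker, with plates at about (250,200) and (314,200). The TCP is 1 mm from the lifter's middle, so I descend to take both plates.

Request:
move_arm --commands '[[[1.5,0,0.25,0],[2,0,0,0],[2,0,0,0],[2,0,0,0],[2,0,0,0],[1.4,0,0,0],[0.9,0,0,0],[0,0,0,0]]]'

```text
clock: 14.95
tool_pos: [0.5271, 0.0357, 0.1454]
orientation: [37.9, 89.9, -160.0]
force: [0.1, -0.1, 0.2]
opening: 0.0872
```

Run:
```python
from h import *
go([0.5302-.00238,0.0349+.00077,0.145],162.1)
```

```text
clock 14.95 tcp [0.5271 0.0357 0.1454] x [-0.002 -0.001 -1.   ] zang 162.12 yang -107.88 F [ 0.1 -0.1  0.2] open 0.0872 j [ 25.2   9.4 -22.3  -0.  -58.4 -43. ]
delta cm [ 0.04 -0.02 -0.07]
spin rad (about tool x, down => sign flipped) 0.0
```

Request:
move_arm --commands '[[[0,0,0,0],[0,0,0,0],[0,0,0,0],[0,0,0,0],[0,0,0.1,0],[0,0,0.2,0],[0,0,0.2,0],[0,0,0,0]]]' --jaw 6.0

```text
clock: 15.75
tool_pos: [0.5228, 0.0376, 0.1466]
orientation: [-124.7, 90.0, 37.4]
force: [1.3, -0.2, 0.7]
opening: 0.0596
```

Request:
move_arm --commands '[[[0,0,0,0],[0,0,0,0],[0,0,0.1,0],[0,0,0.1,0],[0,0,0.1,0],[0,0,0.1,0],[0,0,0.05,0],[0,0,0,0]]]' --jaw 5.0

```text
clock: 16.55
tool_pos: [0.5185, 0.0389, 0.1465]
orientation: [-5.5, 90.0, 156.5]
force: [1.0, -0.4, 0.1]
opening: 0.0499
```

Request:
move_arm --commands '[[[0,0,0,0],[0,0,0,0],[0,0,0,0],[0,0,0,0]]]' --jaw 4.1

```text
clock: 16.95
tool_pos: [0.5184, 0.0388, 0.1463]
orientation: [19.1, 90.0, -178.8]
force: [-0.3, 0.2, -0.7]
opening: 0.0409
```

Run:
```python
from h import *
go([0.5302-.951*.0122,0.0349+.309*.0122,0.145],162.1)
o=get_obs(); t=o["tool_pos"]; 
for n in("wrist","top"):
    p,d=snapshot(n); W=cloud(n,d); 
    u=np.array([-.951,.309]); x=np.array([.309,.951])
    D=W[...,:2]-np.array([.5302,.0349]); a,b=D@x,D@u
    m=(W[...,2]>.178)&(W[...,2]<.195)&(abs(a)<.03)&(abs(b)<.05)
    nn,lab,st,ce=cv2.connectedComponentsWithStats(m.astype(np.uint8))
    for i in range(1,nn):
        if st[i,4]>30:
            k=lab==i; print(n,st[i],cv2.minAreaRect((np.c_[a[k],b[k]]*1000).astype(np.float32)))
```

```text
clock 16.95 tcp [0.5184 0.0388 0.1463] x [-0.001 -0.    -1.   ] zang 162.06 yang -107.94 F [-0.3  0.2 -0.7] open 0.0409 j [ 25.9   8.5 -23.2  -0.  -58.2 -43.9]
delta cm [ 0.13  0.01 -0.02]
spin rad (about tool x, down => sign flipped) -0.001
wrist [ 201  238   56   46 1450] ((-3.787708282470703, -13.555436134338379), (24.36271858215332, 24.369709014892578), 89.3407211303711)
wrist [ 305  238   56   46 1450] ((-3.750547409057617, 35.08937072753906), (24.093711853027344, 24.166778564453125), 88.80870056152344)
```

Request:
move_arm --commands '[[[0,0,0,0],[0,0,0,0],[0,0,0,0],[0,0,0,0],[0,0,0,0],[0,0,0,0],[0,0,0,0],[0,0,0,0]]]' --jaw 0

```text
clock: 17.85
tool_pos: [0.5185, 0.0388, 0.1463]
orientation: [24.4, 90.0, -173.5]
force: [-0.3, -0.1, -4.1]
opening: 0.0347
```

Run:
```python
from h import *
go()
a,_=snapshot('side'); b,_=snapshot('wrist')
f=lambda i:cv2.resize(i,None,fx=2.6,fy=2.6,interpolation=2)
np.savez("pics/s7.npz",a=a,b=b)
cv2.imwrite("pics/s7.png",f(a[150:270,190:340])[:,:,::-1])
```

```text
clock 17.85 tcp [0.5185 0.0388 0.1463] x [-0. -0. -1.] zang 162.06 yang -107.94 F [-0.3 -0.1 -4.1] open 0.0347 j [ 25.9   8.5 -23.2  -0.  -58.2 -43.9]
```

Request:
move_arm --commands '[[[0,0,0,0],[0,0,0,0],[0,0,0,0],[0,0,0,0],[-0.2,0,0,0],[-0.3,0,0,0],[-0.5,0,0,0],[0,0,0,0]]]'

```text
clock: 18.75
tool_pos: [0.5193, 0.039, 0.1575]
orientation: [-147.3, 89.9, 14.7]
force: [-0.2, 0.6, -4.0]
opening: 0.0341
```

Run:
```python
from h import *
F=[]
for i in range(6):
    a,d=snapshot('side'); F.append(get_obs()["force"])
go(); print("F mean",np.mean(F,0), get_obs()["moment"])
b,db=snapshot('wrist'); t,dt=snapshot('top'); np.savez("pics/s8.npz",a=a,b=b,d=d,t=t,dt=dt)
f=lambda i:cv2.resize(i,None,fx=2,fy=2,interpolation=2)
S=cv2.resize(a[155:265,195:335],None,fx=4,fy=4,interpolation=2)
B=cv2.resize(b[90:255,180:390],(560,440)); 
cv2.imwrite("pics/s8.png",cv2.resize(np.hstack([S,B]),(800,314))[:,:,::-1])
# the same stuff: rim + plates heights from top
W=cloud("top",dt); m=(W[...,2]>.05)&(W[...,2]<.13)&(np.hypot(W[...,0]-.52,W[...,1]-.04)<.06); print("top pts",m.sum(),np.histogram(W[m][:,2],bins=np.arange(.05,.135,.01)))
```

```text
clock 19.05 tcp [0.5185 0.0388 0.1563] x [-0. -0. -1.] zang 162.06 yang -107.94 F [ 0.1 -0.2 -4.6] open 0.0344 j [ 25.9   8.  -22.5  -0.  -59.5 -43.9]
F mean [-0.17697115  0.24111219 -4.45568322] [ 0.06580521 -0.05746272 -0.00676109]
top pts 153 (array([24, 11, 19, 35,  1, 62,  1,  0]), array([0.05, 0.06, 0.07, 0.08, 0.09, 0.1 , 0.11, 0.12, 0.13]))
```

View pics/s8.png

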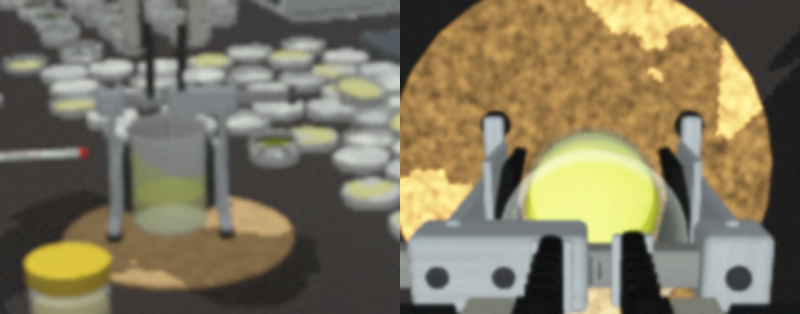

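The picture shows the jaws on both glass walls and the feet just off the mat. The wrist load of 4.46 N matches lifter plus beaker (0.46 kg), and the rim is up about 1 cm. Lifting further.

Request:
move_arm --commands '[[[-0.3,0,0,0],[-0.6,0,0,0],[-0.8,0,0,0],[-0.8,0,0,0],[-0.8,0,0,0],[-0.8,0,0,0],[-0.8,0,0,0],[-0.8,0,0,0]]]'

```text
clock: 19.95
tool_pos: [0.5187, 0.0388, 0.2142]
orientation: [-137.9, 90.0, 24.2]
force: [-0.2, -0.6, -4.5]
opening: 0.0343
```

Request:
move_arm --commands '[[[-0.8,0,0,0],[-0.8,0,0,0],[-0.7,0,0,0],[-0.6,0,0,0],[-0.3,0,0,0],[-0.1,0,0,0],[0,0,0,0],[0,0,0,0]]]'

```text
clock: 20.75
tool_pos: [0.5184, 0.0388, 0.2461]
orientation: [31.9, 90.0, -166.1]
force: [0.6, 0.0, -3.9]
opening: 0.0344
```

```bash
cat > chk.py <<'E'
from h import *
F=[]
for i in range(4):
    b,db=snapshot('wrist'); F.append(get_obs()["force"])
go(); print("F mean",np.mean(F,0).round(2))
t,dt=snapshot('top'); W=cloud("top",dt)
m=(W[...,2]>.14)&(W[...,2]<.225)&(np.hypot(W[...,0]-.52,W[...,1]-.04)<.06); print("hist z top",np.histogram(W[m][:,2],bins=np.arange(.14,.23,.01))[0])
Wb=cloud("wrist",db); tz=get_obs()["tool_pos"]
m=(Wb[...,2]>.18)&(Wb[...,2]<.21)&(np.hypot(Wb[...,0]-.52,Wb[...,1]-.04)<.05); q=Wb[m]
if len(q)>20: print("wrist rim pts",len(q),q.mean(0),np.linalg.lstsq(np.c_[q[:,:2]-q[:,:2].mean(0),np.ones(len(q))],q[:,2],rcond=None)[0])
hsv=cv2.cvtColor(b,cv2.COLOR_RGB2HSV); g=(hsv[...,0]>28)&(hsv[...,0]<50)&(hsv[...,1]>90)&(Wb[...,2]>.10)&(Wb[...,2]<.16)&(np.hypot(Wb[...,0]-.52,Wb[...,1]-.04)<.04)
q=Wb[g]; q=q[abs(q[:,2]-np.median(q[:,2]))<.004]; print("balm",len(q),q.mean(0),"slopes",np.linalg.lstsq(np.c_[q[:,:2]-q[:,:2].mean(0),np.ones(len(q))],q[:,2],rcond=None)[0][:2])
W0=np.load("pics/top0.npz"); A=cloud("top",W0["d"])
for nm,(x,y),r,z in(("tin",(.6885,.199),.035,.012),("jar",(.384,-.130),.04,.06),("drop",(.694,-.131),.025,.08)):
    for Q in(A,W):
        k=(np.hypot(Q[...,0]-x,Q[...,1]-y)<r)&(Q[...,2]>z)&(Q[...,2]<z+.03); print(nm,k.sum(),Q[k].mean(0).round(4))
E
python3 chk.py
```

```text
clock 20.95 tcp [0.5186 0.0388 0.2463] x [-0. -0. -1.] zang 162.07 yang -107.93 F [-0.1  0.3 -4.9] open 0.0345 j [ 25.9   4.3 -14.5  -0.  -71.2 -43.9]
F mean [ 0.12  0.22 -4.65]
hist z top [32 19 22 52  2 84  1  8]
wrist rim pts 1505 [0.51539238 0.03676298 0.19446853] [-0.00414553 -0.02925471  0.19446853]
balm 2042 [0.51743711 0.03734503 0.13523757] slopes [0.00236287 0.00292862]
tin 393 [0.6866 0.1976 0.0172]
tin 0 [nan nan nan]
jar 628 [ 0.3841 -0.1302  0.0719]
jar 630 [ 0.3843 -0.1301  0.0719]
drop 31 [ 0.6941 -0.1307  0.0929]
drop 28 [ 0.6943 -0.1309  0.0927]chk.py:16: RuntimeWarning: Mean of empty slice.
  k=(np.hypot(Q[...,0]-x,Q[...,1]-y)<r)&(Q[...,2]>z)&(Q[...,2]<z+.03); print(nm,k.sum(),Q[k].mean(0).round(4))
  ret = um.true_divide(
```

The balm surface rose from 0.035 to 0.135 m (10 cm) and is level. Holding.

Request:
move_arm --commands '[[[0,0,0,0],[0,0,0,0],[0,0,0,0],[0,0,0,0],[0,0,0,0],[0,0,0,0],[0,0,0,0],[0,0,0,0]]]'

```text
clock: 21.8
tool_pos: [0.5187, 0.0388, 0.2465]
orientation: [-136.8, 90.0, 25.3]
force: [0.0, 0.3, -3.9]
opening: 0.0347
```

Request:
move_arm --commands '[[[0,0,0,0],[0,0,0,0],[0,0,0,0],[0,0,0,0],[0,0,0,0],[0,0,0,0],[0,0,0,0],[0,0,0,0]]]'

```text
clock: 22.6
tool_pos: [0.5187, 0.0389, 0.2465]
orientation: [-131.5, 90.0, 30.6]
force: [0.3, -0.1, -3.0]
opening: 0.034
```

Request:
move_arm --commands '[[[0,0,0,0],[0,0,0,0],[0,0,0,0],[0,0,0,0],[0,0,0,0],[0,0,0,0],[0,0,0,0],[0,0,0,0]]]'

```text
clock: 23.4
tool_pos: [0.5187, 0.0389, 0.2465]
orientation: [-129.3, 90.0, 32.8]
force: [0.5, 0.8, -4.2]
opening: 0.0342
```

Request:
move_arm --commands '[[[0,0,0,0],[0,0,0,0],[0,0,0,0],[0,0,0,0],[0,0,0,0],[0,0,0,0],[0,0,0,0],[0,0,0,0]]]'

```text
clock: 24.2
tool_pos: [0.5186, 0.0388, 0.2465]
orientation: [-158.1, 90.0, 4.0]
force: [-0.2, -0.5, -3.4]
opening: 0.0345
```

Request:
move_arm --commands '[[[0,0,0,0],[0,0,0,0],[0,0,0,0],[0,0,0,0],[0,0,0,0],[0,0,0,0],[0,0,0,0],[0,0,0,0]]]'

```text
clock: 25.0
tool_pos: [0.5187, 0.0388, 0.2465]
orientation: [67.6, 90.0, -130.3]
force: [-1.1, -0.3, -4.2]
opening: 0.0344
```

```bash
python3 -W ignore chk.py
python3 - <<'E'
from h import *
# tin in the side view: same pixels before/after
a=np.load("pics/side0.npz"); b,d=snapshot("side")
for D in(a["d"],d):
    W=cloud("side",D); k=(np.hypot(W[...,0]-.6885,W[...,1]-.199)<.032)&(W[...,2]>.012)&(W[...,2]<.03); print("tin side",k.sum(),W[k].mean(0).round(4) if k.any() else None)
close_job()
E
```

```text
clock 25.20 tcp [0.5187 0.0388 0.2465] x [ 0. -0. -1.] zang 162.07 yang -107.93 F [-0.4 -0.7 -5. ] open 0.0345 j [ 25.9   4.2 -14.5   0.  -71.2 -43.9]
F mean [ 0.11  0.02 -4.31]
hist z top [27 24 21 51  1 85  1  7]
wrist rim pts 1501 [0.51550474 0.0368823  0.19466035] [-0.00589695 -0.02793931  0.19466035]
balm 2042 [0.51756514 0.037404   0.13543822] slopes [0.00393144 0.00575142]
tin 393 [0.6866 0.1976 0.0172]
tin 0 [nan nan nan]
jar 628 [ 0.3841 -0.1302  0.0719]
jar 630 [ 0.3842 -0.1302  0.0718]
drop 31 [ 0.6941 -0.1307  0.0929]
drop 30 [ 0.6943 -0.1309  0.0926]
tin side 159 [0.6864 0.1944 0.0209]
tin side 159 [0.6863 0.1952 0.021 ]
the job is handed in; nothing more can be done
```

The lifter is holding the beaker about 10 cm above the mat, upright and still, and the job was handed in at about 25 s, still holding it. I carried the lifter over by its fixed grip plate and stood it on the mat astride the beaker, with the lip along the lifter's x axis. I then pinched both plates until the jaws held the glass, lifted straight up and held for about 4 s.

**Last checks:**
- **Height:** the balm surface rose from 0.035 m to 0.135 m, and its slope was under 0.5°.
- **Stillness:** the balm surface moved by about 0.2 mm during the hold.
- **Load:** the wrist carried about 4.3–4.7 N, which fits lifter and beaker together (4.5 N).
- **Bystanders:** the jar, bottle and tin are where they were, to within 1 mm.

**Disagreements:**
- **Plate opening:** it read 34.5 mm instead of the nominal 37 mm. I put this down to give in the pads, but did not confirm it. The load and the raised balm surface show the beaker is being carried.
- **Tin:** it could not be read in the final top view, probably hidden by the arm, so I checked it in the side view instead.

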